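Make up the drawing kit and the post kit

TASK

Make up the two desk kits from the stock laid out between the two wooden trays. The drawing kit goes in the narrow tray with two compartments: pencil sharpener upright in the square one, eraser lying flat and lengthwise in the oblong one. The post kit goes in the broad tray with three: stapler on its base in the long one, tape roll lying flat in the wide one, rubber stamp upright on its base in the small one; leave the dish of paper clips standing where it is.

Things in the scene. Friction and masses are not known exactly. Their poses are not given: they have to be found in the camera images.
- sharpener_mid (a point): Canister pencil sharpener, an upright green plastic cylinder 38 mm in diameter and 48 mm high, with a pencil hole in its top. The point is its centre, half-way up (24 mm above its underside); z is its upright axis. About 35 g.
- eraser_mid (a point): White block eraser in a brown card sleeve, lying flat: 60 mm long (its x), 32 mm wide (its y), 26 mm high. The point is its centre, 13 mm above its underside. About 60 g.
- stapler_mid (a point): Black and steel desk stapler standing on its base: 112 mm long (its x, nose to +x), 30 mm wide (its y), 50 mm high at the nose and 40 mm at the back; its sides are flat and upright, so it can be taken across its width at the middle. The point is at the middle of its length and width, 25 mm above its underside. About 220 g.
- tape_mid (a point): Roll of sticky tape lying flat: a ring 52 mm in outer diameter with a 24 mm hole in its card core, 24 mm high. The point is the centre of the hole, half-way up (12 mm above its underside); z is the roll's axis. About 45 g.
- stamp_mid (a point): Rubber stamp standing upright: wooden base 56 mm long (its x), 28 mm wide (its y), 20 mm high; in its middle a round dark wooden handle up to 70 mm, 18 mm in diameter at 30 mm above the underside, swelling to 26 mm at 52 to 61 mm, to be taken from any side. The point is on the handle's axis, 35 mm above the underside. About 60 g.
- drawing_tray: Narrow wooden tray, fixed, 72 mm (its x) by 164 mm (its y); origin: centre of its underside, on the desk. Walls 4 mm thick, rim 15 mm and floor 4 mm above the desk. Two compartments (inside x by y; centre x, y): square one for the sharpener 64 by 64 mm at (0, -46); oblong one for the eraser, its length along the tray's y, 64 by 88 mm at (0, +34).
- post_tray: Broad wooden tray, fixed, 156 mm (its x) by 148 mm (its y); origin, walls, rim and floor as the narrow tray. Three compartments (inside x by y; centre x, y): long one for the stapler, lengthwise along y, 62 by 140 mm at (+43, 0); wide one for the tape roll 82 by 80 mm at (-33, -30); small one for the stamp, its base lengthwise along x, 82 by 56 mm at (-33, +42). Either way round will do.
- clip_dish: Bystander, to be left alone: round white ceramic dish of wire paper clips, 80 mm in diameter and 24 mm high, standing among the stock. The origin is the centre of its underside. (An abacus 24 mm high lies beyond the stock, and a board 177 mm high stands in a spring clip farther off to the left; neither is part of the job.)

How it is judged:
By the outcome, as a careful person would: the job done as asked, in the order asked, and still so for the second after the job is handed in, with the robot touching nothing.
It also fails if it takes over 126 s, if anything falls off the work surface, if the arm or the gripper's body presses on something with over 40 N, if the wrist force passes 120 N, or if a joint passes its speed limit or range.

ROBOT

A 6-joint arm with a two-finger parallel gripper is mounted at the origin on the work surface. World frame = base frame: x ahead of the robot, y to its left, z up, the work surface at z = 0. Lengths are in mm, angles in rad, forces in N, time in s.
With the tool pointing down it reaches from about 300 to 775 mm from the base axis. Payload 14.6 kg.
Tool frame: the origin (TCP) lies at the very end of the fingers, on their centre line; the grasp point (between the pads) lies 19 mm behind it; z points along the fingers, y is the line along which they close (so a half turn about z gives the same grasp; the last joint's range is limited). The gripper opens to 94 mm and grips with 3 to 60 N. Pads are 16 mm wide; open, the fingers measure 119 mm over their backs; the gripper's body (75 mm by 177 mm) begins 78 mm behind the grasp point.
Start: joints at [1.152, 0.3, 1.521, -0, 1.321, -0.067], TCP at [189.52, 516.305, 173.846] pointing down, gripper open.
Joint ranges: [-3.03, 3.03], [-0.79, 2.21], [0.23, 2.52], [-1.04, 4.18], [0, 3.07], [-2.55, 2.55]. Speed limits (rad/s): [2.22, 2.22, 2.57, 3.14, 3.14, 3.14].

INTERFACE

Orientations are given as [roll, pitch, yaw] about the fixed x, y, z axes, in that order (R = Rz(yaw) Ry(pitch) Rx(roll)).
In Python, from cell import read_state, viewer, manip, models gives the robot as it stands.
- The arm moves only by the tool carry_out, never from a script. Its argument "deltas" is a list of rows, each an object with "dp": the shift along the tool's x, y, z in mm, a list of three; "roll": the turn about the tool's z in degrees; "gripper": the opening, from -1 (shut) to 1 (fully open), so that 0 is half open. In form: [{"dp": [tx, ty, tz], "roll": roll, "gripper": gripper}, ...]. A call has 1 to 12 rows; each row is the pose to reach, as a shift and turn from the pose commanded when the call began, along the tool's axes at that moment; what a row does not reach only later rows make up. A row lasts 1/12 s, in which the tool goes at most 41.7 mm and 7.16 degrees, less where a joint would pass 70% of its speed; a pose out of reach is approached as far as the arm can. A call with a gripper value outside its range is refused whole. The fingers move at their own pace and stop on an object; "newtons" is the grip in N (left out, the last holds). Time passes only in rows, so rows that repeat a pose let the fingers close. It gives the time, the measured TCP pose, the force, the opening and the grip force at its end, in the units of the state.
- read_state(): the state, without advancing time (a new reading comes with each control period).
- viewer.camera(name): name is "scene" or "top" or "wrist"; returns the picture (480x640x3 uint8, red, green, blue); there is no depth.
- viewer.camera_params(name): a dict with "fovy" (degrees; the focal length in pixels is half the picture's height over the tangent of half this angle, whatever the lens; pixels are square), "cx", "cy" (the principal point, pixels), "eye" and "attitude" of the camera in the world; the wrist camera has in their place "T_tool_cam" (4x4, takes a point from camera to tool coordinates, whose origin is the TCP and whose axes are the flange's). Camera axes: x right, y up, looking along -z (the intrinsics and any distortion apply to the point x, -y, -z); pixel columns grow to the right and rows downward; lengths in mm; the calibration is good to about 2 mm. A picture is of the moment at which its call begins: read the wrist's pose just before it. camera_params takes no time and is no camera call.
- manip.sign_off(): hands the job in; it is judged then, once.
Trained networks look in the newest picture that a camera, given by its name, has taken for a name from the list of things; names that differ only in an ending like _2 or _b are one class to them, and where a whole thing is asked for, a point or a joint stands for the part that bears it (a point fixed in the world has none). Each returns a list of dicts, best first, with "p" (0 to 1); they miss things now and then, are a little off and sometimes report something else, mostly with a low value. They report only what shows in the picture. A call takes as long as a camera call.
- models.cut_out(camera, label): "region" (480x640 bool, what is visible of it) and "box" ([left, top, right, bottom] in pixels, round what is visible of it).
The state is a dict: "clock": time; "joints": joint angles; "qd": joint speeds; "effort": joint torques, N m; "eef_pos": TCP position; "eef_rot": TCP orientation; "wrist_force": force on the tool from outside, world axes, zero at the start; "moment": the same for the moment, N m; "finger_gap": finger opening in mm; "finger_force": force on a finger pad.
Only numpy, scipy, OpenCV 4.12 (cv2) and the standard library are available. Lean on these libraries where they do the work, as an engineer would, in place of code of your own. Each camera call takes 0.05 s, during which the arm holds its last target. There are 200 camera calls.

## Working session

There is one attempt and no reset: what is moved stays moved. The work goes in short steps, Python scripts to look and compute and a tool call to move; the robot and the scene stay as the last step left them, time stands still between calls to the robot, and variables do not carry over. Pictures are saved under pics/ and viewed, at most 14 in all, crops included, and the job is handed in when it is done.

Besides the shell and the picture viewer there is one more tool, called after "Call:" as name(argument=value, ...), one argument or row to a line, values as JSON. carry_out: Moves the arm, as the interface text tells. Its arguments: {"type":"object","properties":{"deltas":{"type":"array"},"newtons":{"type":"number"}},"required":["deltas"]}

```bash
ls; mkdir -p pics
python3 - <<'E'
from cell import read_state, viewer, manip, models
import cv2, numpy as np
print(read_state())
for n in ("top","scene","wrist"):
    im=viewer.camera(n); cv2.imwrite(f"pics/{n}0.png",im[:,:,::-1]); print(n,viewer.camera_params(n))
E
```

```text
pics
{'clock': 0.0, 'joints': array([ 1.15241945e+00,  3.00467458e-01,  1.52158789e+00, -2.41296861e-05,
        1.32069780e+00, -6.66247707e-02]), 'qd': array([ 0.00032919, -0.00195134,  0.0018148 ,  0.00131564, -0.0004257 ,
       -0.00022872]), 'effort': array([-5.75506929e-04, -5.31810665e+01, -3.52729046e+01,  7.08401855e-02,
        2.43904372e-02, -1.34328266e-04]), 'eef_pos': array([189.39778259, 516.03864698, 173.28547188]), 'eef_rot': array([-3.14043318e+00, -5.39401817e-05,  2.78984650e+00]), 'wrist_force': array([-0.1578562 ,  0.18896936, -0.62933872]), 'moment': array([-0.01019015,  0.05772121, -0.0368563 ]), 'finger_force': 0.0, 'finger_gap': 94.03762624474422}
top {'fovy': 43.930936021423626, 'cx': 324.95610884782633, 'cy': 250.2117658606153, 'eye': array([ 445.24769436,   11.57105049, 1045.09691147]), 'attitude': array([ 0.12001903, -0.00315912, -1.5768484 ])}
scene {'fovy': 51.57243133267767, 'cx': 318.1690930804515, 'cy': 249.3911522695951, 'eye': array([1264.31040385,  -12.21894864,  584.15835073]), 'attitude': array([0.93153944, 0.02025561, 1.523757  ])}
wrist {'fovy': 65.59321860130764, 'cx': 324.0003575093622, 'cy': 240.93308883860396, 'T_tool_cam': array([[ 7.44639553e-04,  9.59131762e-01,  2.82958848e-01,
         8.16644386e+01],
       [ 9.99999168e-01, -4.16097881e-04, -1.22118903e-03,
         5.13309001e-01],
       [-1.05354261e-03,  2.82959522e-01, -9.59131273e-01,
        -2.10824896e+02],
       [ 0.00000000e+00,  0.00000000e+00,  0.00000000e+00,
         1.00000000e+00]])}
```

View pics/top0.png

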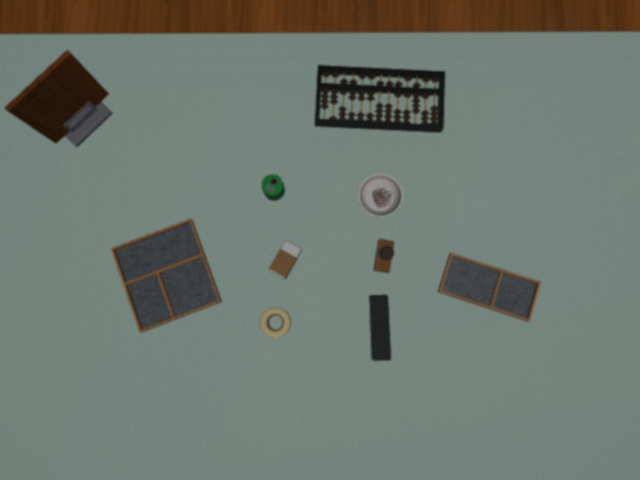

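View pics/scene0.png

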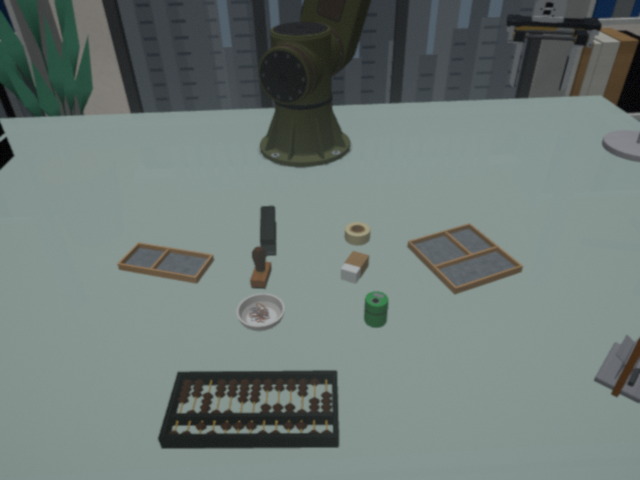

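The top view shows the stock: sharpener (273,187), eraser (286,260), tape (276,322), stamp (384,255), stapler (380,327) and dish (380,195). The post tray is at (167,275) with its long compartment at the top. The drawing tray is at (490,287) with its square compartment on the right. Next I'll fit silhouettes in the top and scene cameras.

```bash
cat > h.py <<'E'
from cell import read_state, viewer, manip, models
import cv2, numpy as np, json
from scipy.spatial.transform import Rotation as Ro
from scipy.optimize import minimize
def cam(n, st=None):
    p=viewer.camera_params(n); f=240/np.tan(np.radians(p["fovy"])/2)
    if n=="wrist":
        T=np.eye(4); T[:3,:3]=Ro.from_euler("xyz",st["eef_rot"]).as_matrix(); T[:3,3]=st["eef_pos"]; T=T@p["T_tool_cam"]
        return f,p["cx"],p["cy"],T[:3,3],T[:3,:3]
    return f,p["cx"],p["cy"],p["eye"],Ro.from_euler("xyz",p["attitude"]).as_matrix()
def proj(c,P):
    q=(np.asarray(P)-c[3])@c[4]
    return np.c_[c[1]+c[0]*q[:,0]/-q[:,2], c[2]+c[0]*-q[:,1]/-q[:,2]]
def box(l,w,z0,z1): return [[sx*l/2,sy*w/2,z] for sx in(1,-1) for sy in(1,-1) for z in(z0,z1)]
def cyl(d,z0,z1): return [[d/2*np.cos(a),d/2*np.sin(a),z] for a in np.linspace(0,6.283,24) for z in(z0,z1)]
st_=[[56,s*15,z] for s in(1,-1) for z in(0,50)]+[[-56,s*15,z] for s in(1,-1) for z in(0,40)]
MOD={"sharpener_mid":[cyl(38,0,48)],"eraser_mid":[box(60,32,0,26)],"stapler_mid":[st_],"tape_mid":[cyl(52,0,24)],
 "stamp_mid":[box(56,28,0,20),cyl(18,20,50),cyl(26,52,61),cyl(18,61,70)],"drawing_tray":[box(72,164,0,15)],"post_tray":[box(156,148,0,15)],"clip_dish":[cyl(80,22,24)]}
def ray(c,uv,z):
    d=c[4]@np.array([(uv[0]-c[1])/c[0],-(uv[1]-c[2])/c[0],-1]); return c[3]+d*(z-c[3][2])/d[2]
def render(c,name,x,y,yaw,zb=0,S=4):
    m=np.zeros((480*S,640*S),np.uint8); R=Ro.from_euler("z",yaw).as_matrix()
    for h in MOD[name]:
        uv=(proj(c,np.array(h,float)@R.T+[x,y,zb])+.5)*S
        cv2.fillConvexPoly(m,cv2.convexHull(uv.astype(np.float32)).round().astype(np.int32),1)
    return m>0
def fit(name,views,yaws=(0,),zb=0,S=4,hole=False):
    """views: list of (cam, mask); returns best (iou,x,y,yaw)"""
    ms=[]
    for c,m in views:
        m=cv2.resize(m.astype(np.uint8),None,fx=S,fy=S,interpolation=cv2.INTER_NEAREST)
        if hole:
            cs,_=cv2.findContours(m,cv2.RETR_EXTERNAL,cv2.CHAIN_APPROX_NONE); cv2.drawContours(m,cs,-1,1,-1)
        ms.append((c,m>0))
    v,u=np.nonzero(views[0][1]); g=ray(views[0][0],(u.mean(),v.mean()),zb+15)
    def cost(p):
        s=0
        for c,m in ms:
            r=render(c,name,*p[:2],p[2]/30,zb,S); s+=(r&m).sum()/(r|m).sum()
        return -s/len(ms)
    best=None
    for y0 in yaws:
        o=minimize(cost,[g[0],g[1],y0*30],method="Nelder-Mead",options=dict(initial_simplex=[[g[0]+a,g[1]+b,(y0+t)*30] for a,b,t in((0,0,0),(6,0,0),(0,6,0),(0,0,.2))],xatol=.05,fatol=1e-4))
        if best is None or o.fun<best[0]: best=(o.fun,o.x[0],o.x[1],o.x[2]/30)
    return np.round([-best[0],*best[1:]],3)
def go(x,y,z,yaw,st=None):
    "dp, roll(deg) from the present pose to a world TCP pose; yaw mod pi nearest joint-6 centre"
    st=st or read_state(); R=Ro.from_euler("xyz",st["eef_rot"]).as_matrix()
    dp=R.T@(np.array([x,y,z])-st["eef_pos"]); mid=np.arctan2(y,x)+np.pi/2
    yaw=mid+(yaw-mid+np.pi/2)%np.pi-np.pi/2
    r=-np.degrees((yaw-st["eef_rot"][2]+np.pi)%(2*np.pi)-np.pi)
    print("dp",dp.round(1),"roll",round(r,1),"t",round(st["clock"],2),"tcp",st["eef_pos"].round(1),st["eef_rot"].round(3),"gap",round(st["finger_gap"],1))
E
python3 - <<'E'
from h import *
Y={"eraser_mid":(-.4,.4,-1,1,1.57,2.2),"stapler_mid":(0,.3,-.3),"stamp_mid":(0,.3,-.3),"drawing_tray":(-.3,),"post_tray":(.33,)}
cs={}
for n in("top","scene"): viewer.camera(n)
for k in MOD:
    V=[];
    for n in("top","scene"):
        r=models.cut_out(n,k)
        if r: V.append((cam(n),r[0]["region"])); print(k,n,round(r[0]["p"],2),np.round(r[0]["box"]),len(r))
    if V:
        for vs in ([v] for v in V): print("   ",fit(k,vs,Y.get(k,(0,)),hole=k=="tape_mid"))
        print("  both",fit(k,V,Y.get(k,(0,)),hole=k=="tape_mid"))
E
```

```text
sharpener_mid top 0.62 [260. 175. 285. 199.] 1
sharpener_mid scene 0.67 [409. 221. 525. 295.] 2
    [8.56000e-01 6.79563e+02 9.90940e+01 1.73000e-01]
    [ 1.57000e-01  6.01334e+02  2.55155e+02 -8.66000e-01]
  both [4.28000e-01 6.79563e+02 9.90940e+01 1.73000e-01]
eraser_mid top 0.7 [271. 244. 298. 277.] 2
eraser_mid scene 0.85 [339. 250. 368. 284.] 1
    [ 9.42000e-01  5.53684e+02  7.86780e+01 -5.22000e-01]
    [  0.931 553.384  76.872   2.67 ]
  both [  0.923 553.597  77.994   2.624]
stapler_mid top 0.69 [367. 296. 391. 360.] 1
stapler_mid scene 0.61 [261. 205. 278. 255.] 1
    [ 9.39000e-01  4.36262e+02 -8.34160e+01  3.60000e-02]
    [ 8.93000e-01  4.28137e+02 -8.47750e+01  5.20000e-02]
  both [ 9.01000e-01  4.35144e+02 -8.37790e+01  4.90000e-02]
tape_mid top 0.65 [259. 308. 290. 338.] 1
tape_mid scene 0.97 [347. 221. 373. 245.] 1
    [9.38000e-01 4.45165e+02 9.47580e+01 1.77000e-01]
    [9.4200e-01 4.4649e+02 9.3576e+01 8.5000e-02]
  both [9.35000e-01 4.45501e+02 9.41740e+01 1.62000e-01]
stamp_mid top 0.72 [373. 238. 396. 272.] 2
stamp_mid scene 0.71 [253. 246. 271. 289.] 1
    [
[... 260 characters left out ...]
6.] 1
    [ 9.76000e-01  5.04038e+02 -2.76867e+02 -3.17000e-01]
    [ 9.68000e-01  5.05523e+02 -2.78809e+02 -3.21000e-01]
  both [ 9.62000e-01  5.04366e+02 -2.77583e+02 -3.19000e-01]
post_tray top 0.89 [112. 218. 221. 332.] 1
post_tray scene 0.88 [410. 223. 524. 291.] 1
    [9.79000e-01 5.28366e+02 2.86220e+02 3.64000e-01]
    [9.58000e-01 5.27633e+02 2.84599e+02 3.68000e-01]
  both [9.66000e-01 5.28217e+02 2.85691e+02 3.56000e-01]
clip_dish top 0.57 [357. 174. 404. 220.] 1
clip_dish scene 0.67 [235. 295. 283. 331.] 1
    [ 9.41000e-01  6.65035e+02 -8.87880e+01  4.20000e-02]
    [ 9.20000e-01  6.69585e+02 -8.95870e+01  1.25000e-01]
  both [ 9.12000e-01  6.66359e+02 -8.96540e+01  1.37000e-01]
```

Run:
```python
from h import *
viewer.camera("scene")
r=models.cut_out("scene","sharpener_mid"); print([(x["p"],x["box"]) for x in r])
for x in r: 
    if x["box"][0]<395: print(fit("sharpener_mid",[(cam("scene"),x["region"])]))
print(proj(cam("scene"),[[679.6,99,0],[679.6,99,48]]))
go(678,98,150,.3)
```

```text
[(0.79, [364.5, 291.7, 392.2, 327.4])]
[9.22000e-01 6.80079e+02 9.79420e+01 2.63000e-01]
[[375.94850691 319.50369792]
 [377.42795139 297.87356049]]
dp [-602.7 -224.4   23.9] roll 142.7 t 1.15 tcp [189.5 516.3 173.9] [3.142 0.    2.79 ] gap 93.8
```

Call:
carry_out(
  deltas=[
    {"dp": [-602, -224, 24], "roll": 62, "gripper": 0.6},
    {"dp": [-602, -224, 24], "roll": 62, "gripper": 0.6},
    {"dp": [-602, -224, 24], "roll": 62, "gripper": 0.6},
    {"dp": [-602, -224, 24], "roll": 62, "gripper": 0.6},
    {"dp": [-602, -224, 24], "roll": 62, "gripper": 0.6},
    {"dp": [-602, -224, 24], "roll": 62, "gripper": 0.6},
    {"dp": [-602, -224, 24], "roll": 62, "gripper": 0.6},
    {"dp": [-602, -224, 24], "roll": 62, "gripper": 0.6},
    {"dp": [-602, -224, 24], "roll": 62, "gripper": 0.6},
    {"dp": [-602, -224, 24], "roll": 62, "gripper": 0.6},
    {"dp": [-602, -224, 24], "roll": 62, "gripper": 0.6},
    {"dp": [-602, -224, 24], "roll": 62, "gripper": 0.6},
  ],
)

```text
clock: 2.15
eef_pos: [570.4, 189.6, 155.2]
eef_rot: [3.141, -0.0, 1.708]
wrist_force: [1.2, 1.2, -0.5]
finger_gap: 75.7
finger_force: 0.0
```

Run:
```python
from h import *
go(680,98.5,14,1.71)
```

```text
dp [-105.2   96.1  141.2] roll -0.1 t 2.15 tcp [570.4 189.6 155.2] [ 3.141 -0.     1.708] gap 75.7
```

Call:
carry_out(
  deltas=[
    {"dp": [-105, 96, 20], "roll": 0, "gripper": 0.6},
    {"dp": [-105, 96, 20], "roll": 0, "gripper": 0.6},
    {"dp": [-105, 96, 20], "roll": 0, "gripper": 0.6},
    {"dp": [-105, 96, 20], "roll": 0, "gripper": 0.6},
    {"dp": [-105, 96, 80], "roll": 0, "gripper": 0.6},
    {"dp": [-105, 96, 80], "roll": 0, "gripper": 0.6},
  ],
)

```text
clock: 2.65
eef_pos: [678.1, 99.0, 71.1]
eef_rot: [-3.138, -0.0, 1.706]
wrist_force: [0.2, -0.0, -1.4]
finger_gap: 74.9
finger_force: 0.0
```

Run:
```python
from h import *
go(680,98.5,14,1.71)
im=viewer.camera("wrist"); cv2.imwrite("pics/w1.png",im[:,:,::-1])
```

```text
dp [-0.8  2.  57.1] roll -0.2 t 2.65 tcp [678.1  99.   71.1] [-3.138 -0.     1.706] gap 74.9
```

View pics/w1.png

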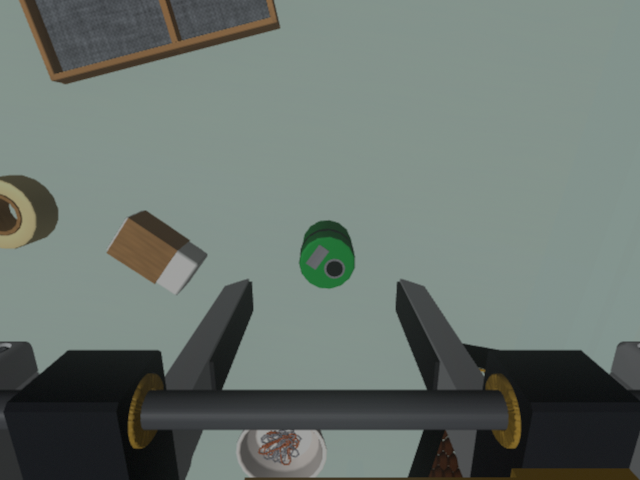

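The sharpener top is at (328,265), centred between the fingertips (about 250 and 400, row 283). I'll check the fit with the wrist mask.

Run:
```python
from h import *
st=read_state(); viewer.camera("wrist")
c=cam("wrist",st)
for k,y in (("sharpener_mid",(0,)),("eraser_mid",(-.5,))):
    r=models.cut_out("wrist",k)
    for x in r[:2]: print(k,x["p"],x["box"],fit(k,[(c,x["region"])],y,S=2))
go(680,98.5,14,1.71)
```

```text
sharpener_mid 0.74 [302.5, 222.3, 358.6, 291.9] [ 9.44000e-01  6.81317e+02  9.91810e+01 -8.00000e-02]
eraser_mid 0.72 [106.2, 213.1, 210.6, 296.5] [ 9.51000e-01  5.56283e+02  7.71490e+01 -5.22000e-01]
dp [-2.3  0.8 62.2] roll -0.1 t 2.85 tcp [678.9 100.6  76.2] [3.141 0.    1.708] gap 74.8
```

Call:
carry_out(
  deltas=[
    {"dp": [-2, 1, 30], "roll": 0, "gripper": 0.6},
    {"dp": [-2, 1, 62], "roll": 0, "gripper": 0.6},
    {"dp": [-2, 1, 62], "roll": 0, "gripper": 0.6},
    {"dp": [-2, 1, 62], "roll": 0, "gripper": -0.6},
    {"dp": [-2, 1, 62], "roll": 0, "gripper": -0.6},
    {"dp": [-2, 1, 62], "roll": 0, "gripper": -0.6},
    {"dp": [-2, 1, 62], "roll": 0, "gripper": -0.6},
    {"dp": [-2, 1, 62], "roll": 0, "gripper": -0.6},
    {"dp": [-2, 1, 62], "roll": 0, "gripper": -0.6},
    {"dp": [-2, 1, 62], "roll": 0, "gripper": -0.6},
  ],
  newtons=12,
)

```text
clock: 3.68
eef_pos: [680.0, 98.6, 13.8]
eef_rot: [3.141, 0.0, 1.708]
wrist_force: [-1.3, -0.8, 4.2]
finger_gap: 36.4
finger_force: 12.0
```

Run:
```python
from h import *
go(490,-321.3,120,-.319)
```

```text
dp [-390.1 -245.5 -106.3] roll 116.1 t 3.68 tcp [680.   98.6  13.8] [3.141 0.    1.708] gap 36.4
```

Call:
carry_out(
  deltas=[
    {"dp": [0, 0, -35], "roll": 0, "gripper": -0.6},
    {"dp": [0, 0, -75], "roll": 0, "gripper": -0.6},
    {"dp": [-30, -18, -106], "roll": 4, "gripper": -0.6},
    {"dp": [-62, -38, -106], "roll": 9, "gripper": -0.6},
    {"dp": [-94, -58, -106], "roll": 14, "gripper": -0.6},
    {"dp": [-126, -78, -106], "roll": 19, "gripper": -0.6},
    {"dp": [-158, -98, -106], "roll": 26, "gripper": -0.6},
    {"dp": [-190, -118, -106], "roll": 26, "gripper": -0.6},
    {"dp": [-222, -138, -106], "roll": 26, "gripper": -0.6},
    {"dp": [-254, -158, -106], "roll": 26, "gripper": -0.6},
    {"dp": [-286, -178, -106], "roll": 26, "gripper": -0.6},
    {"dp": [-318, -198, -106], "roll": 26, "gripper": -0.6},
  ],
)

```text
clock: 4.68
eef_pos: [526.0, -245.0, 119.4]
eef_rot: [3.141, 0.0, 1.254]
wrist_force: [0.9, 0.6, 0.1]
finger_gap: 36.2
finger_force: 12.0
```

Run:
```python
from h import *
go(490,-321.3,19,1.251)
```

```text
dp [-83.8 -10.5 100.4] roll 0.2 t 4.68 tcp [ 526.  -245.   119.4] [3.141 0.    1.254] gap 36.2
```

Call:
carry_out(
  deltas=[
    {"dp": [-42, -5, 0], "roll": 0, "gripper": -0.6},
    {"dp": [-84, -10, 0], "roll": 0, "gripper": -0.6},
    {"dp": [-84, -10, 30], "roll": 0, "gripper": -0.6},
    {"dp": [-84, -10, 60], "roll": 0, "gripper": -0.6},
    {"dp": [-84, -10, 85], "roll": 0, "gripper": -0.6},
    {"dp": [-84, -10, 95], "roll": 0, "gripper": -0.6},
    {"dp": [-84, -10, 100], "roll": 0, "gripper": -0.6},
    {"dp": [-84, -10, 101], "roll": 0, "gripper": -0.6},
    {"dp": [-84, -10, 101], "roll": 0, "gripper": -0.6},
  ],
)

```text
clock: 5.43
eef_pos: [492.0, -320.4, 19.4]
eef_rot: [3.14, 0.001, 1.254]
wrist_force: [-0.2, 0.0, -0.3]
finger_gap: 36.0
finger_force: 12.0
```

Call:
carry_out(
  deltas=[
    {"dp": [0, 0, 0], "roll": 0, "gripper": 0.1},
    {"dp": [0, 0, 0], "roll": 0, "gripper": 0.1},
    {"dp": [0, 0, 0], "roll": 0, "gripper": 0.1},
    {"dp": [0, 0, -15], "roll": 0, "gripper": 0.3},
    {"dp": [0, 0, -45], "roll": 0, "gripper": 0.3},
    {"dp": [0, 0, -85], "roll": 0, "gripper": 0.3},
    {"dp": [0, 0, -100], "roll": 0, "gripper": 0.3},
    {"dp": [0, 0, -100], "roll": 0, "gripper": 0.3},
  ],
)

```text
clock: 6.1
eef_pos: [493.0, -321.3, 123.0]
eef_rot: [3.135, 0.002, 1.254]
wrist_force: [0.3, -0.4, -0.3]
finger_gap: 61.1
finger_force: 0.0
```

Run:
```python
from h import *
st=read_state(); c=cam("wrist",st); im=viewer.camera("wrist"); cv2.imwrite("pics/w2.png",im[:,:,::-1])
go(554.8,77.6,130,-.522)
```

```text
dp [397.9 -64.5 -10.5] roll -78.2 t 6.15 tcp [ 492.1 -320.6  120.2] [3.138e+00 1.000e-03 1.254e+00] gap 61.3
```

View pics/w2.png

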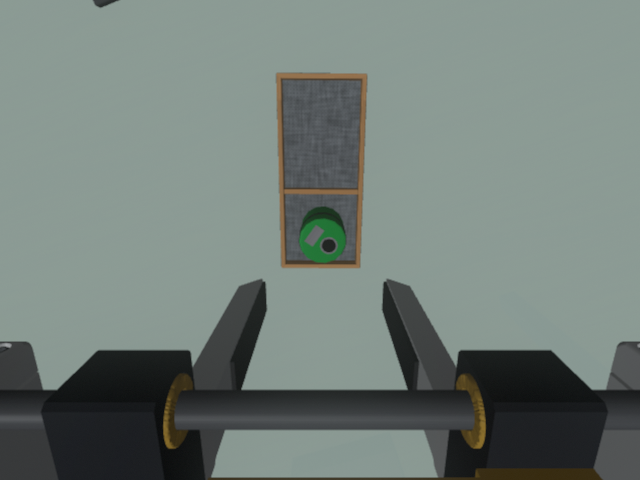

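The sharpener stands upright in the square compartment at (323,238). Next is the eraser.

Call:
carry_out(
  deltas=[
    {"dp": [398, -64, -10], "roll": -78, "gripper": 0.4},
    {"dp": [398, -64, -10], "roll": -78, "gripper": 0.4},
    {"dp": [398, -64, -10], "roll": -78, "gripper": 0.4},
    {"dp": [398, -64, -10], "roll": -78, "gripper": 0.4},
    {"dp": [398, -64, -10], "roll": -78, "gripper": 0.4},
    {"dp": [398, -64, -10], "roll": -78, "gripper": 0.4},
    {"dp": [398, -64, -10], "roll": -78, "gripper": 0.4},
    {"dp": [398, -64, -10], "roll": -78, "gripper": 0.4},
    {"dp": [398, -64, -10], "roll": -78, "gripper": 0.4},
    {"dp": [398, -64, -10], "roll": -78, "gripper": 0.4},
    {"dp": [398, -64, -10], "roll": -78, "gripper": 0.4},
    {"dp": [398, -64, -10], "roll": -78, "gripper": 0.4},
  ],
)

```text
clock: 7.15
eef_pos: [553.9, 79.4, 126.6]
eef_rot: [-3.14, -0.002, 2.623]
wrist_force: [0.4, -0.0, -0.4]
finger_gap: 66.2
finger_force: 0.0
```

Run:
```python
from h import *
st=read_state(); viewer.camera("wrist"); c=cam("wrist",st)
for k,y in (("eraser_mid",(-.5,)),("tape_mid",(0,)),("stapler_mid",(0,)),("stamp_mid",(-.2,))):
    for x in models.cut_out("wrist",k)[:1]: print(k,x["p"],x["box"],fit(k,[(c,x["region"])],y,S=2,hole=k=="tape_mid"))
go(554.8,77.6,10,-.522)
```

```text
eraser_mid 0.55 [303.7, 194.0, 347.0, 265.8] [ 9.64000e-01  5.55523e+02  7.76730e+01 -5.16000e-01]
tape_mid 0.97 [243.1, 73.8, 309.1, 142.6] [9.48000e-01 4.47231e+02 9.45130e+01 1.38000e-01]
stamp_mid 0.24 [395.4, 0.0, 640.0, 207.9] [ 1.7000e-01  5.1996e+02  3.1299e+02 -4.4200e-01]
dp [-1.000e-01  7.000e-01  1.178e+02] roll -0.5 t 7.4 tcp [554.4  77.1 127.8] [-3.141 -0.     2.611] gap 65.7
```

Call:
carry_out(
  deltas=[
    {"dp": [-1, 0, 40], "roll": -0.5, "gripper": 0.4},
    {"dp": [-1, 0, 80], "roll": -0.5, "gripper": 0.4},
    {"dp": [-1, 0, 110], "roll": -0.5, "gripper": 0.4},
    {"dp": [-1, 0, 118], "roll": -0.5, "gripper": 0.4},
    {"dp": [-1, 0, 118], "roll": -0.5, "gripper": -0.6},
    {"dp": [-1, 0, 118], "roll": -0.5, "gripper": -0.6},
    {"dp": [-1, 0, 118], "roll": -0.5, "gripper": -0.6},
    {"dp": [-1, 0, 118], "roll": -0.5, "gripper": -0.6},
    {"dp": [-1, 0, 118], "roll": -0.5, "gripper": -0.6},
    {"dp": [-1, 0, 118], "roll": -0.5, "gripper": -0.6},
    {"dp": [-1, 0, 118], "roll": -0.5, "gripper": -0.6},
    {"dp": [-1, 0, 118], "roll": -0.5, "gripper": -0.6},
  ],
  newtons=14,
)

```text
clock: 8.4
eef_pos: [555.5, 77.5, 10.4]
eef_rot: [3.141, 0.0, 2.624]
wrist_force: [-0.7, 0.0, -0.7]
finger_gap: 19.3
finger_force: 0.0
```

Run:
```python
from h import *
go(515.1,-245.3,130,1.251)
```

```text
dp [-124.7 -300.5 -119.6] roll 78.7 t 8.4 tcp [555.5  77.5  10.4] [3.141 0.    2.624] gap 19.3
```

Run:
```python
from h import *
a=viewer.camera("wrist"); b=viewer.camera("top"); 
cv2.imwrite("pics/w3.png",np.hstack([cv2.resize(a,(400,300)),cv2.resize(b[180:330,200:400],(400,300))])[:,:,::-1])
```

```text
(no output)
```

View pics/w3.png

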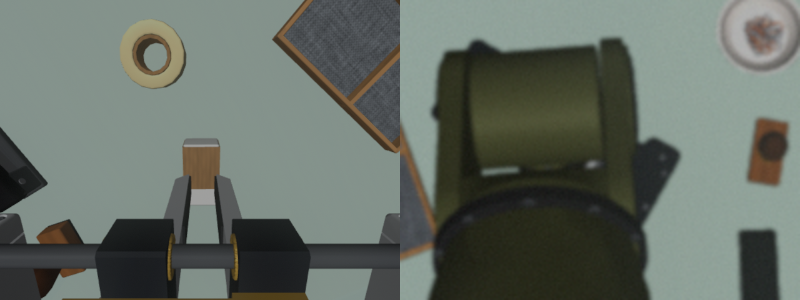

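Run:
```python
from h import *
a=viewer.camera("wrist"); st=read_state(); c=cam("wrist",st)
cv2.imwrite("pics/w4.png",cv2.resize(a[200:420,210:450],None,fx=2.6,fy=2.6,interpolation=cv2.INTER_CUBIC)[:,:,::-1])
for x in models.cut_out("wrist","eraser_mid")[:1]: print(x["p"],x["box"],fit("eraser_mid",[(c,x["region"])],(-.5,),S=2))
print(proj(c,[[*st["eef_pos"][:2],0],[*st["eef_pos"][:2],10]]))
print(st["finger_gap"],st["finger_force"])
```

```text
0.95 [290.7, 221.0, 353.4, 329.7] [ 8.18000e-01  5.55324e+02  7.85910e+01 -4.56000e-01]
[[322.45289743 266.13571272]
 [322.40326816 271.87712393]]
18.672257021952685 0.0
```

View pics/w4.png

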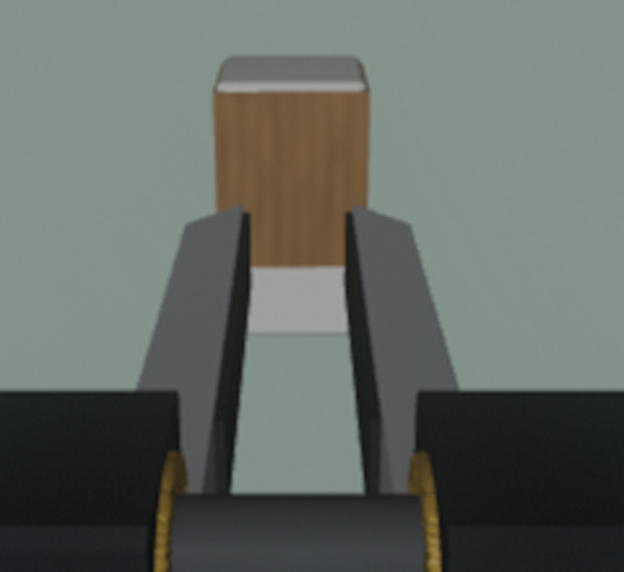

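The wrist view shows the closed fingers sitting over the top of the eraser (tips at about row 279), so they seem to end well above the stated TCP. I'll confirm from the side.

Run:
```python
from h import *
a=viewer.camera("scene"); st=read_state(); c=cam("scene")
p=st["eef_pos"]; print(p, proj(c,[[p[0],p[1],z] for z in(0,10,20,30,40,50,60)]).round(1).tolist())
cv2.imwrite("pics/s1.png",cv2.resize(a[190:310,290:440],None,fx=5,fy=5,interpolation=cv2.INTER_CUBIC)[:,:,::-1])
```

```text
[555.40787512  77.48556938  10.16713814] [[355.0, 272.5], [355.1, 268.3], [355.2, 264.0], [355.4, 259.7], [355.5, 255.3], [355.6, 250.9], [355.8, 246.4]]
```

View pics/s1.png

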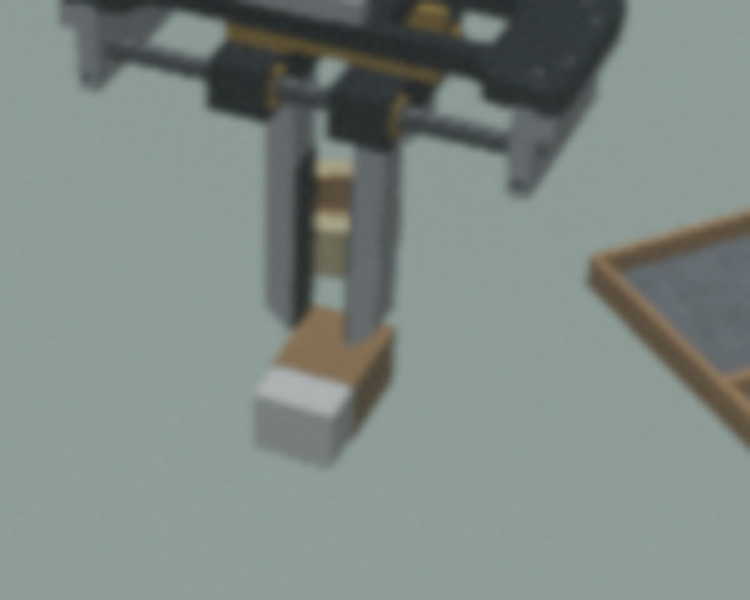

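Run:
```python
from h import *
st=read_state(); c=cam("scene"); p=st["eef_pos"]; R=Ro.from_euler("xyz",st["eef_rot"]).as_matrix()
for h in (18,24,30,36):
    print(h,[( ((proj(c,[p+R@[sx*8,y,-h]])[0]-[290,190]+.5)*5).round().tolist()) for y in(-22,-9.5,9.5,22) for sx in(-1,1)])
```

```text
18 [[265.0, 351.0], [283.0, 327.0], [296.0, 360.0], [314.0, 336.0], [345.0, 374.0], [362.0, 350.0], [377.0, 384.0], [394.0, 359.0]]
24 [[265.0, 338.0], [283.0, 314.0], [297.0, 347.0], [314.0, 323.0], [345.0, 361.0], [362.0, 337.0], [377.0, 371.0], [394.0, 346.0]]
30 [[265.0, 325.0], [283.0, 301.0], [297.0, 334.0], [315.0, 310.0], [345.0, 348.0], [363.0, 324.0], [378.0, 357.0], [395.0, 333.0]]
36 [[265.0, 312.0], [284.0, 288.0], [297.0, 321.0], [315.0, 297.0], [346.0, 335.0], [364.0, 310.0], [379.0, 344.0], [396.0, 319.0]]
```

Both cameras put the real fingertips about 33 mm short of the stated TCP. I'll open, lower by that amount in stages, and watch the force.

Call:
carry_out(
  deltas=[
    {"dp": [0, 0, -4], "roll": 0, "gripper": 0.3},
    {"dp": [0, 0, -4], "roll": 0, "gripper": 0.3},
    {"dp": [0, 0, -4], "roll": 0, "gripper": 0.3},
    {"dp": [0, 0, -4], "roll": 0, "gripper": 0.3},
    {"dp": [0, 0, -4], "roll": 0, "gripper": 0.3},
    {"dp": [0, 0, 6], "roll": 0, "gripper": 0.3},
    {"dp": [0, 0, 16], "roll": 0, "gripper": 0.3},
    {"dp": [0, 0, 24], "roll": 0, "gripper": 0.3},
    {"dp": [0, 0, 28], "roll": 0, "gripper": 0.3},
    {"dp": [0, 0, 28], "roll": 0, "gripper": 0.3},
  ],
)

```text
clock: 9.48
eef_pos: [554.6, 77.4, -19.4]
eef_rot: [-3.14, -0.002, 2.624]
wrist_force: [-0.6, 1.0, -0.7]
finger_gap: 61.1
finger_force: 0.0
```

Call:
carry_out(
  deltas=[
    {"dp": [0, 0, 2], "roll": 0, "gripper": 0.3},
    {"dp": [0, 0, 4], "roll": 0, "gripper": 0.3},
    {"dp": [0, 0, 4], "roll": 0, "gripper": 0.3},
  ],
)

```text
clock: 9.73
eef_pos: [555.4, 77.5, -21.9]
eef_rot: [-3.142, 0.0, 2.624]
wrist_force: [0.2, -0.6, 0.6]
finger_gap: 60.9
finger_force: 0.0
```

Run:
```python
from h import *
st=read_state(); c=cam("scene"); p=st["eef_pos"]; R=Ro.from_euler("xyz",st["eef_rot"]).as_matrix(); print(p)
g=st["finger_gap"]/2
for h in (28,33,38):
    print(h,[( ((proj(c,[p+R@[sx*8,y,-h]])[0]-[290,190]+.5)*5).round().tolist()) for y in(-g-12,-g,g,g+12) for sx in(-1,1)])
a=viewer.camera("scene"); b=viewer.camera("wrist")
f=lambda x:cv2.resize(x,None,fx=5,fy=5,interpolation=cv2.INTER_CUBIC)
cv2.imwrite("pics/s2.png",f(a[190:310,290:440])[:,:,::-1])
```

```text
[555.4417613   77.47286038 -21.94055018]
28 [[214.0, 384.0], [233.0, 360.0], [244.0, 392.0], [262.0, 368.0], [396.0, 438.0], [413.0, 413.0], [427.0, 447.0], [443.0, 422.0]]
33 [[214.0, 373.0], [233.0, 349.0], [244.0, 382.0], [262.0, 358.0], [397.0, 427.0], [413.0, 402.0], [428.0, 436.0], [444.0, 411.0]]
38 [[214.0, 363.0], [233.0, 339.0], [244.0, 371.0], [262.0, 347.0], [397.0, 416.0], [414.0, 391.0], [428.0, 426.0], [445.0, 400.0]]
```

View pics/s2.png

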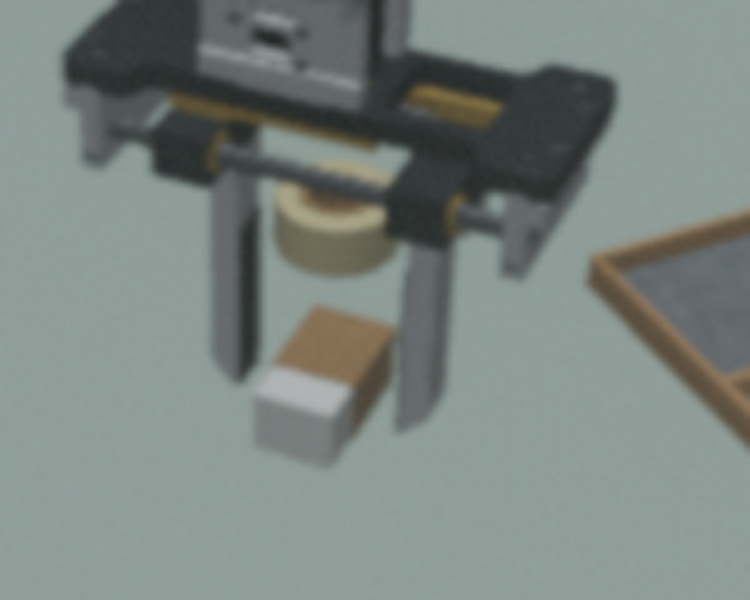

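The tips at (240,381) and (400,430) agree with the 33 mm offset, so they are now about 11 mm above the desk, straddling the eraser. I'll close.

Call:
carry_out(
  deltas=[
    {"dp": [0, 0, 2], "roll": 0, "gripper": -0.6},
    {"dp": [0, 0, 2], "roll": 0, "gripper": -0.6},
    {"dp": [0, 0, 2], "roll": 0, "gripper": -0.6},
    {"dp": [0, 0, 2], "roll": 0, "gripper": -0.6},
    {"dp": [0, 0, 2], "roll": 0, "gripper": -0.6},
    {"dp": [0, 0, 2], "roll": 0, "gripper": -0.6},
  ],
  newtons=14,
)

```text
clock: 10.33
eef_pos: [555.4, 77.5, -23.8]
eef_rot: [-3.142, 0.0, 2.624]
wrist_force: [-0.6, 0.4, 0.1]
finger_gap: 32.0
finger_force: 14.0
```

Run:
```python
from h import *
go(515.1,-245.3,90,1.251)
```

```text
dp [-124.6 -300.4 -113.8] roll 78.7 t 10.33 tcp [555.4  77.5 -23.8] [-3.142  0.     2.624] gap 32.0
```

Call:
carry_out(
  deltas=[
    {"dp": [0, 0, -35], "roll": 0, "gripper": -0.6},
    {"dp": [0, 0, -75], "roll": 4, "gripper": -0.6},
    {"dp": [-13, -31, -110], "roll": 10, "gripper": -0.6},
    {"dp": [-26, -63, -114], "roll": 17, "gripper": -0.6},
    {"dp": [-39, -95, -114], "roll": 24, "gripper": -0.6},
    {"dp": [-52, -127, -114], "roll": 31, "gripper": -0.6},
    {"dp": [-66, -160, -114], "roll": 38, "gripper": -0.6},
    {"dp": [-80, -192, -114], "roll": 45, "gripper": -0.6},
    {"dp": [-93, -225, -114], "roll": 52, "gripper": -0.6},
    {"dp": [-106, -257, -114], "roll": 59, "gripper": -0.6},
    {"dp": [-118, -285, -114], "roll": 66, "gripper": -0.6},
    {"dp": [-125, -300, -114], "roll": 73, "gripper": -0.6},
  ],
)

```text
clock: 11.33
eef_pos: [514.8, -248.1, 90.2]
eef_rot: [3.142, 0.0, 1.342]
wrist_force: [-0.2, 0.4, -0.8]
finger_gap: 31.7
finger_force: 14.0
```

Run:
```python
from h import *
st=read_state(); go(515.1,-245.3,-19,1.251)
viewer.camera("wrist"); c=cam("wrist",st)
for x in models.cut_out("wrist","drawing_tray")[:1]: print(x["p"],x["box"],fit("drawing_tray",[(c,x["region"])],(-.32,),S=2))
```

```text
dp [  2.8  -0.3 109.2] roll 5.2 t 11.33 tcp [ 514.8 -248.1   90.2] [3.142 0.    1.342] gap 31.7
0.61 [278.8, 168.3, 379.0, 364.2] [ 4.04000e-01  5.06639e+02 -2.76736e+02 -3.23000e-01]
```

Call:
carry_out(
  deltas=[
    {"dp": [1, 0, 35], "roll": 5.2, "gripper": -0.6},
    {"dp": [1, 0, 70], "roll": 5.2, "gripper": -0.6},
    {"dp": [1, 0, 95], "roll": 5.2, "gripper": -0.6},
    {"dp": [1, 0, 105], "roll": 5.2, "gripper": -0.6},
    {"dp": [1, 0, 108], "roll": 5.2, "gripper": -0.6},
    {"dp": [1, 0, 109], "roll": 5.2, "gripper": -0.6},
    {"dp": [1, 0, 109], "roll": 5.2, "gripper": -0.6},
    {"dp": [1, 0, 109], "roll": 5.2, "gripper": -0.6},
  ],
)

```text
clock: 12.1
eef_pos: [516.8, -244.4, -17.2]
eef_rot: [3.139, 0.0, 1.26]
wrist_force: [0.3, -0.4, -1.0]
finger_gap: 31.9
finger_force: 14.0
```

Call:
carry_out(
  deltas=[
    {"dp": [0, 0, 0], "roll": 0, "gripper": -0.18},
    {"dp": [0, 0, 0], "roll": 0, "gripper": -0.18},
    {"dp": [0, 0, -4], "roll": 0, "gripper": -0.18},
    {"dp": [0, 0, -12], "roll": 0, "gripper": -0.1},
    {"dp": [0, 0, -30], "roll": 0, "gripper": 0},
    {"dp": [0, 0, -70], "roll": 0, "gripper": 0.3},
    {"dp": [0, 0, -110], "roll": 0, "gripper": 0.3},
    {"dp": [0, 0, -110], "roll": 0, "gripper": 0.3},
  ],
)

```text
clock: 12.77
eef_pos: [518.9, -245.8, 99.8]
eef_rot: [3.13, 0.002, 1.259]
wrist_force: [0.6, -0.6, 1.4]
finger_gap: 60.3
finger_force: 0.0
```

Run:
```python
from h import *
go(436,-83.7,90,.04)
st=read_state(); im=viewer.camera("wrist"); cv2.imwrite("pics/w5.png",cv2.resize(im[60:420,160:480],None,fx=1.2,fy=1.2)[:,:,::-1])
```

```text
dp [ 128.9 -128.7    8. ] roll 69.9 t 12.77 tcp [ 518.9 -245.8   99.8] [3.130e+00 2.000e-03 1.259e+00] gap 60.3
```

View pics/w5.png

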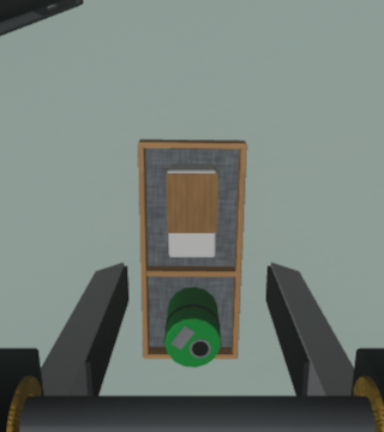

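The eraser lies flat and lengthwise in the oblong compartment at (192,213), and the sharpener is still upright. Next is the stapler.

Call:
carry_out(
  deltas=[
    {"dp": [129, -129, 4], "roll": 70, "gripper": 0.3},
    {"dp": [129, -129, 4], "roll": 70, "gripper": 0.3},
    {"dp": [129, -129, 4], "roll": 70, "gripper": 0.3},
    {"dp": [129, -129, 4], "roll": 70, "gripper": 0.3},
    {"dp": [129, -129, 4], "roll": 70, "gripper": 0.3},
    {"dp": [129, -129, 4], "roll": 70, "gripper": 0.3},
    {"dp": [129, -129, 4], "roll": 70, "gripper": 0.3},
    {"dp": [129, -129, 4], "roll": 70, "gripper": 0.3},
    {"dp": [129, -129, 4], "roll": 70, "gripper": 0.3},
    {"dp": [129, -129, 4], "roll": 70, "gripper": 0.3},
    {"dp": [129, -129, 4], "roll": 70, "gripper": 0.3},
  ],
)

```text
clock: 13.73
eef_pos: [432.3, -81.7, 87.0]
eef_rot: [-3.141, 0.0, 0.033]
wrist_force: [-0.2, 0.2, -0.1]
finger_gap: 60.8
finger_force: 0.0
```

Run:
```python
from h import *
st=read_state(); viewer.camera("wrist"); c=cam("wrist",st)
for k,y in (("stapler_mid",(0,)),("stamp_mid",(-.2,))):
    for x in models.cut_out("wrist",k)[:1]: print(k,x["p"],x["box"],fit(k,[(c,x["region"])],y,S=2))
go(436,-83.7,-20,.04)
```

```text
stapler_mid 0.78 [309.8, 161.3, 348.3, 317.7] [ 9.51000e-01  4.37621e+02 -8.47400e+01  2.40000e-02]
stamp_mid 0.86 [323.9, 13.7, 377.2, 108.5] [ 9.55000e-01  5.61492e+02 -9.45120e+01 -1.70000e-01]
dp [  3.5   2.1 107.1] roll 0.1 t 13.88 tcp [432.5 -81.7  87.1] [-3.142  0.     0.041] gap 61.0
```

Call:
carry_out(
  deltas=[
    {"dp": [4.5, 2.6, 35], "roll": 0.6, "gripper": 0.3},
    {"dp": [4.5, 2.6, 70], "roll": 0.6, "gripper": 0.3},
    {"dp": [4.5, 2.6, 98], "roll": 0.6, "gripper": 0.3},
    {"dp": [4.5, 2.6, 106], "roll": 0.6, "gripper": 0.3},
    {"dp": [4.5, 2.6, 106], "roll": 0.6, "gripper": -0.6},
    {"dp": [4.5, 2.6, 106], "roll": 0.6, "gripper": -0.6},
    {"dp": [4.5, 2.6, 106], "roll": 0.6, "gripper": -0.6},
    {"dp": [4.5, 2.6, 106], "roll": 0.6, "gripper": -0.6},
    {"dp": [4.5, 2.6, 106], "roll": 0.6, "gripper": -0.6},
    {"dp": [4.5, 2.6, 106], "roll": 0.6, "gripper": -0.6},
    {"dp": [4.5, 2.6, 106], "roll": 0.6, "gripper": -0.6},
  ],
  newtons=30,
)

```text
clock: 14.8
eef_pos: [437.9, -84.4, -17.8]
eef_rot: [3.141, -0.002, 0.027]
wrist_force: [-1.7, -0.5, 8.6]
finger_gap: 30.0
finger_force: 30.0
```

Run:
```python
from h import *
go(568.4,300.9,90,.36+np.pi/2)
```

```text
dp [ 141.1 -381.6 -107.7] roll -109.1 t 14.8 tcp [437.9 -84.4 -17.8] [ 3.141e+00 -2.000e-03  2.700e-02] gap 30.0
```

Call:
carry_out(
  deltas=[
    {"dp": [0, 0, -30], "roll": 0, "gripper": -0.6},
    {"dp": [0, 0, -65], "roll": 0, "gripper": -0.6},
    {"dp": [5, -15, -100], "roll": -6, "gripper": -0.6},
    {"dp": [15, -42, -110], "roll": -12, "gripper": -0.6},
    {"dp": [27, -72, -110], "roll": -18, "gripper": -0.6},
    {"dp": [38, -102, -110], "roll": -24, "gripper": -0.6},
    {"dp": [49, -132, -110], "roll": -30, "gripper": -0.6},
    {"dp": [60, -162, -110], "roll": -36, "gripper": -0.6},
    {"dp": [71, -192, -110], "roll": -42, "gripper": -0.6},
    {"dp": [82, -222, -110], "roll": -48, "gripper": -0.6},
    {"dp": [93, -252, -110], "roll": -55, "gripper": -0.6},
    {"dp": [104, -282, -110], "roll": -62, "gripper": -0.6},
  ],
)

```text
clock: 15.8
eef_pos: [533.7, 202.2, 91.4]
eef_rot: [3.142, -0.0, 1.115]
wrist_force: [0.6, 0.1, -1.7]
finger_gap: 29.6
finger_force: 30.0
```

Run:
```python
from h import *
go(568.4,300.9,90,.36+np.pi/2)
```

```text
dp [104.  -12.2   1.4] roll -46.7 t 15.8 tcp [533.7 202.2  91.4] [ 3.142 -0.     1.115] gap 29.6
```

Call:
carry_out(
  deltas=[
    {"dp": [25, -3, 0], "roll": -6.5, "gripper": -0.6},
    {"dp": [50, -6, 0], "roll": -13, "gripper": -0.6},
    {"dp": [75, -9, 0], "roll": -19.5, "gripper": -0.6},
    {"dp": [95, -11, 0], "roll": -26, "gripper": -0.6},
    {"dp": [104, -12, 0], "roll": -32.5, "gripper": -0.6},
    {"dp": [104, -12, 0], "roll": -39, "gripper": -0.6},
    {"dp": [104, -12, 0], "roll": -44, "gripper": -0.6},
    {"dp": [104, -12, 0], "roll": -46.7, "gripper": -0.6},
    {"dp": [104, -12, 0], "roll": -46.7, "gripper": -0.6},
  ],
)

```text
clock: 16.55
eef_pos: [569.0, 299.0, 91.2]
eef_rot: [-3.141, 0.0, 1.927]
wrist_force: [-0.5, 0.1, -2.2]
finger_gap: 29.7
finger_force: 30.0
```

Run:
```python
from h import *
st=read_state(); go(568.4,300.9,-13,.36+np.pi/2)
im=viewer.camera("wrist"); c=cam("wrist",st)
for k,h in (("post_tray",0),): 
    for x in models.cut_out("wrist",k)[:1]: print(x["p"],x["box"],fit(k,[(c,x["region"])],(.36,),S=2))
cv2.imwrite("pics/w6.png",im[:,:,::-1])
```

```text
dp [  2.    0.2 104.2] roll -0.2 t 16.55 tcp [569.  299.   91.2] [-3.141  0.     1.927] gap 29.7
0.64 [162.6, 141.1, 368.6, 319.7] [7.00000e-01 5.30364e+02 2.86006e+02 3.62000e-01]
```

View pics/w6.png

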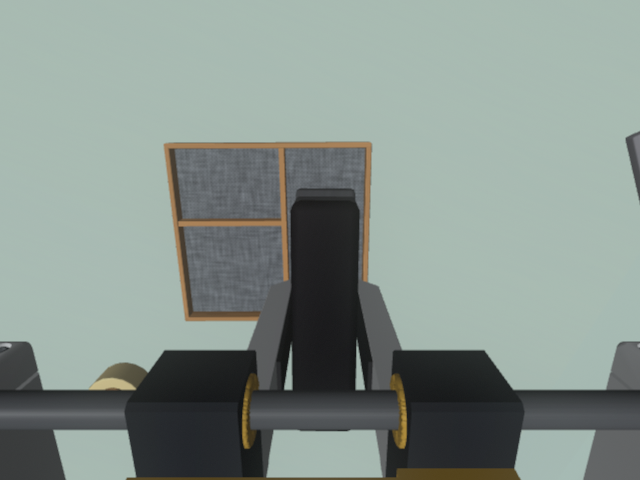

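The stapler hangs level and lined up with the long compartment, with the tray spanning columns 165–370. I'll lower it.

Call:
carry_out(
  deltas=[
    {"dp": [2, 0, 30], "roll": 0, "gripper": -0.6},
    {"dp": [2, 0, 60], "roll": 0, "gripper": -0.6},
    {"dp": [2, 0, 85], "roll": 0, "gripper": -0.6},
    {"dp": [2, 0, 98], "roll": 0, "gripper": -0.6},
    {"dp": [2, 0, 102], "roll": 0, "gripper": -0.6},
    {"dp": [2, 0, 104], "roll": 0, "gripper": -0.6},
    {"dp": [2, 0, 104], "roll": 0, "gripper": -0.6},
    {"dp": [2, 0, 104], "roll": 0, "gripper": -0.6},
  ],
)

```text
clock: 17.32
eef_pos: [569.3, 301.2, -11.2]
eef_rot: [3.139, -0.0, 1.924]
wrist_force: [0.7, 0.5, -1.6]
finger_gap: 29.7
finger_force: 30.0
```

Call:
carry_out(
  deltas=[
    {"dp": [0, 0, 0], "roll": 0, "gripper": -0.2},
    {"dp": [0, 0, 0], "roll": 0, "gripper": -0.2},
    {"dp": [0, 0, 0], "roll": 0, "gripper": -0.2},
    {"dp": [0, 0, -15], "roll": 0, "gripper": -0.2},
    {"dp": [0, 0, -45], "roll": 0, "gripper": 0},
    {"dp": [0, 0, -85], "roll": 0, "gripper": 0.5},
    {"dp": [0, 0, -105], "roll": 0, "gripper": 0.5},
    {"dp": [0, 0, -105], "roll": 0, "gripper": 0.5},
  ],
)

```text
clock: 17.98
eef_pos: [570.7, 301.9, 98.2]
eef_rot: [3.133, -0.001, 1.924]
wrist_force: [-0.4, 0.6, 1.0]
finger_gap: 61.0
finger_force: 0.0
```

Run:
```python
from h import *
st=read_state(); c=cam("wrist",st); im=viewer.camera("wrist"); cv2.imwrite("pics/w7.png",cv2.resize(im[60:420,160:480],None,fx=1.2,fy=1.2)[:,:,::-1])
for x in models.cut_out("wrist","stapler_mid")[:1]: print(x["p"],fit("stapler_mid",[(c,x["region"])],(1.93,),zb=4,S=2))
go(446.5,94.3,85,.36)
```

```text
0.91 [  0.96  571.604 300.072   1.923]
dp [-151.6 -186.1    7.5] roll 89.6 t 18.08 tcp [568.7 301.   92.8] [ 3.14  -0.     1.924] gap 68.7
```

View pics/w7.png

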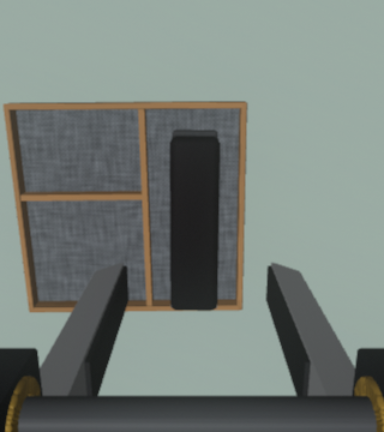

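The stapler stands on its base in the long compartment at (195,220). Next is the tape.

Call:
carry_out(
  deltas=[
    {"dp": [-152, -186, 8], "roll": 0, "gripper": 0.6},
    {"dp": [-152, -186, 8], "roll": 0, "gripper": 0.6},
    {"dp": [-152, -186, 8], "roll": 0, "gripper": 0.6},
    {"dp": [-152, -186, 8], "roll": 0, "gripper": 0.6},
    {"dp": [-152, -186, 8], "roll": 0, "gripper": 0.6},
    {"dp": [-152, -186, 8], "roll": 0, "gripper": 0.6},
    {"dp": [-152, -186, 8], "roll": 0, "gripper": 0.6},
    {"dp": [-152, -186, 8], "roll": 0, "gripper": 0.6},
  ],
)

```text
clock: 18.75
eef_pos: [445.8, 92.9, 83.5]
eef_rot: [-3.14, -0.0, 1.922]
wrist_force: [0.5, 0.4, 0.1]
finger_gap: 75.0
finger_force: 0.0
```

Run:
```python
from h import *
st=read_state(); c=cam("wrist",st); viewer.camera("wrist")
for x in models.cut_out("wrist","tape_mid")[:1]: print(x["p"],x["box"],fit("tape_mid",[(c,x["region"])],S=2,hole=True))
go(446.5,94.3,-24,1.924)
```

```text
0.88 [291.6, 206.3, 359.7, 275.6] [9.32000e-01 4.47025e+02 9.41760e+01 1.29000e-01]
dp [ 1.000e-01 -1.000e-01  1.076e+02] roll 0.0 t 18.85 tcp [446.7  94.2  83.6] [-3.141 -0.     1.924] gap 75.4
```

Call:
carry_out(
  deltas=[
    {"dp": [0, 0, 35], "roll": 0, "gripper": 0.6},
    {"dp": [0, 0, 70], "roll": 0, "gripper": 0.6},
    {"dp": [0, 0, 98], "roll": 0, "gripper": 0.6},
    {"dp": [0, 0, 107], "roll": 0, "gripper": 0.6},
    {"dp": [0, 0, 108], "roll": 0, "gripper": -0.3},
    {"dp": [0, 0, 108], "roll": 0, "gripper": -0.3},
    {"dp": [0, 0, 108], "roll": 0, "gripper": -0.3},
    {"dp": [0, 0, 108], "roll": 0, "gripper": -0.3},
    {"dp": [0, 0, 108], "roll": 0, "gripper": -0.3},
    {"dp": [0, 0, 108], "roll": 0, "gripper": -0.3},
  ],
  newtons=14,
)

```text
clock: 19.68
eef_pos: [447.5, 94.1, -22.5]
eef_rot: [3.139, 0.0, 1.924]
wrist_force: [-1.2, 1.1, 7.5]
finger_gap: 50.6
finger_force: 14.0
```

Run:
```python
from h import *
go(508.5,246.1,60,2.716)
```

```text
dp [121.5 110.  -82.2] roll -45.4 t 19.68 tcp [447.5  94.1 -22.5] [3.139 0.    1.924] gap 50.6
```

Call:
carry_out(
  deltas=[
    {"dp": [0, 0, -30], "roll": 0, "gripper": -0.3},
    {"dp": [0, 0, -60], "roll": 0, "gripper": -0.3},
    {"dp": [15, 15, -80], "roll": -7, "gripper": -0.3},
    {"dp": [38, 36, -83], "roll": -14, "gripper": -0.3},
    {"dp": [62, 57, -83], "roll": -21, "gripper": -0.3},
    {"dp": [85, 78, -83], "roll": -28, "gripper": -0.3},
    {"dp": [105, 97, -83], "roll": -35, "gripper": -0.3},
    {"dp": [121, 109, -83], "roll": -42, "gripper": -0.3},
    {"dp": [122, 110, -83], "roll": -45.4, "gripper": -0.3},
    {"dp": [122, 110, -83], "roll": -45.4, "gripper": -0.3},
  ],
)

```text
clock: 20.52
eef_pos: [507.6, 247.4, 59.6]
eef_rot: [3.141, 0.0, 2.721]
wrist_force: [-1.3, -0.4, -0.7]
finger_gap: 50.6
finger_force: 14.0
```

Run:
```python
from h import *
go(508.5,246.1,-18,2.716)
```

```text
dp [-1.3 -0.9 77.6] roll 0.3 t 20.52 tcp [507.6 247.4  59.6] [3.141 0.    2.721] gap 50.6
```

Call:
carry_out(
  deltas=[
    {"dp": [-1, -1, 30], "roll": 0, "gripper": -0.3},
    {"dp": [-1, -1, 58], "roll": 0, "gripper": -0.3},
    {"dp": [-1, -1, 70], "roll": 0, "gripper": -0.3},
    {"dp": [-1, -1, 75], "roll": 0, "gripper": -0.3},
    {"dp": [-1, -1, 78], "roll": 0, "gripper": -0.3},
    {"dp": [-1, -1, 78], "roll": 0, "gripper": -0.3},
    {"dp": [-1, -1, 78], "roll": 0, "gripper": -0.3},
  ],
)

```text
clock: 21.1
eef_pos: [508.8, 245.3, -17.5]
eef_rot: [3.14, 0.001, 2.716]
wrist_force: [-0.3, 0.1, -0.4]
finger_gap: 50.3
finger_force: 14.0
```

Call:
carry_out(
  deltas=[
    {"dp": [0, 0, 0], "roll": 0, "gripper": 0.25},
    {"dp": [0, 0, 0], "roll": 0, "gripper": 0.25},
    {"dp": [0, 0, 0], "roll": 0, "gripper": 0.25},
    {"dp": [0, 0, -10], "roll": 0, "gripper": 0.25},
    {"dp": [0, 0, -35], "roll": 0, "gripper": 0.25},
    {"dp": [0, 0, -75], "roll": 0, "gripper": 0.2},
    {"dp": [0, 0, -115], "roll": 0, "gripper": 0.2},
    {"dp": [0, 0, -115], "roll": 0, "gripper": 0.2},
    {"dp": [0, 0, -115], "roll": 0, "gripper": 0.2},
  ],
)

```text
clock: 21.85
eef_pos: [509.2, 245.6, 99.2]
eef_rot: [3.138, 0.004, 2.716]
wrist_force: [-0.2, 0.1, -0.7]
finger_gap: 56.2
finger_force: 0.0
```

Run:
```python
from h import *
st=read_state(); c=cam("wrist",st); im=viewer.camera("wrist"); cv2.imwrite("pics/w8.png",cv2.resize(im,(480,360))[:,:,::-1])
for x in models.cut_out("wrist","tape_mid")[:1]: print(x["p"],fit("tape_mid",[(c,x["region"])],zb=4,S=2,hole=True))
go(560.8,-94.1,115,-.17+np.pi/2)
```

```text
0.89 [9.72000e-01 5.09063e+02 2.46413e+02 1.15000e-01]
dp [-188.2 -287.   -19. ] roll 75.4 t 21.95 tcp [507.7 245.   95.9] [-3.141 -0.     2.717] gap 55.9
```

View pics/w8.png

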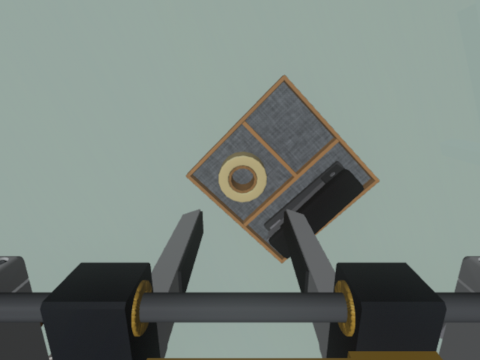

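The tape lies flat in the wide compartment at (243,178) and the stapler is still in place. Last is the stamp.

Call:
carry_out(
  deltas=[
    {"dp": [-188, -287, -10], "roll": 75.4, "gripper": 0.2},
    {"dp": [-188, -287, -10], "roll": 75.4, "gripper": 0.2},
    {"dp": [-188, -287, -10], "roll": 75.4, "gripper": 0.2},
    {"dp": [-188, -287, -10], "roll": 75.4, "gripper": 0.2},
    {"dp": [-188, -287, -10], "roll": 75.4, "gripper": 0.2},
    {"dp": [-188, -287, -10], "roll": 75.4, "gripper": 0.2},
    {"dp": [-188, -287, -10], "roll": 75.4, "gripper": 0.2},
    {"dp": [-188, -287, -10], "roll": 75.4, "gripper": 0.2},
    {"dp": [-188, -287, -10], "roll": 75.4, "gripper": 0.2},
    {"dp": [-188, -287, -10], "roll": 75.4, "gripper": 0.2},
    {"dp": [-188, -287, -10], "roll": 75.4, "gripper": 0.2},
    {"dp": [-188, -287, -10], "roll": 75.4, "gripper": 0.2},
  ],
)

```text
clock: 22.95
eef_pos: [560.2, -94.1, 104.7]
eef_rot: [-3.139, -0.0, 1.397]
wrist_force: [0.2, 0.5, -0.4]
finger_gap: 56.4
finger_force: 0.0
```

Run:
```python
from h import *
st=read_state(); c=cam("wrist",st); viewer.camera("wrist")
for x in models.cut_out("wrist","stamp_mid")[:1]: print(x["p"],x["box"],fit("stamp_mid",[(c,x["region"])],(-.17,),S=2))
go(561,-94.3,1,1.40)
```

```text
0.9 [292.3, 216.8, 360.1, 266.7] [ 9.28000e-01  5.61499e+02 -9.41140e+01 -1.36000e-01]
dp [ -0.5   0.8 104.2] roll 0.2 t 23.05 tcp [560.5 -93.7 105.2] [-3.14  -0.     1.403] gap 56.6
```

Call:
carry_out(
  deltas=[
    {"dp": [0, 1, 35], "roll": 0, "gripper": 0.2},
    {"dp": [0, 1, 70], "roll": 0, "gripper": 0.2},
    {"dp": [0, 1, 96], "roll": 0, "gripper": 0.2},
    {"dp": [0, 1, 104], "roll": 0, "gripper": 0.2},
    {"dp": [0, 1, 104], "roll": 0, "gripper": -0.8},
    {"dp": [0, 1, 104], "roll": 0, "gripper": -0.8},
    {"dp": [0, 1, 104], "roll": 0, "gripper": -0.8},
    {"dp": [0, 1, 104], "roll": 0, "gripper": -0.8},
    {"dp": [0, 1, 104], "roll": 0, "gripper": -0.8},
    {"dp": [0, 1, 104], "roll": 0, "gripper": -0.8},
    {"dp": [0, 1, 104], "roll": 0, "gripper": -0.8},
  ],
  newtons=14,
)

```text
clock: 23.97
eef_pos: [562.4, -94.2, 3.2]
eef_rot: [3.14, 0.0, 1.401]
wrist_force: [-2.6, 0.9, 6.7]
finger_gap: 24.9
finger_force: 14.0
```

Run:
```python
from h import *
go(482.8,313.5,105,1.92)
```

```text
dp [ 388.3 -147.4 -102. ] roll -29.8 t 23.97 tcp [562.4 -94.2   3.2] [3.14  0.    1.401] gap 24.9
```

Call:
carry_out(
  deltas=[
    {"dp": [0, 0, -25], "roll": 0, "gripper": -0.8},
    {"dp": [0, 0, -60], "roll": 0, "gripper": -0.8},
    {"dp": [12, -5, -92], "roll": -3, "gripper": -0.8},
    {"dp": [40, -15, -102], "roll": -6, "gripper": -0.8},
    {"dp": [72, -27, -102], "roll": -9, "gripper": -0.8},
    {"dp": [105, -40, -102], "roll": -12, "gripper": -0.8},
    {"dp": [138, -52, -102], "roll": -15, "gripper": -0.8},
    {"dp": [171, -65, -102], "roll": -18, "gripper": -0.8},
    {"dp": [204, -78, -102], "roll": -21, "gripper": -0.8},
    {"dp": [237, -90, -102], "roll": -24, "gripper": -0.8},
    {"dp": [270, -103, -102], "roll": -27, "gripper": -0.8},
    {"dp": [303, -115, -102], "roll": -29.8, "gripper": -0.8},
  ],
)

```text
clock: 24.97
eef_pos: [499.3, 225.7, 104.6]
eef_rot: [3.141, -0.0, 1.923]
wrist_force: [1.1, -0.4, -0.7]
finger_gap: 25.3
finger_force: 14.0
```

Run:
```python
from h import *
go(482.8,313.5,105,1.92)
```

```text
dp [88.1 14.8 -0.4] roll 0.2 t 24.97 tcp [499.3 225.7 104.6] [ 3.141 -0.     1.923] gap 25.3
```

Call:
carry_out(
  deltas=[
    {"dp": [30, 5, 0], "roll": 0, "gripper": -0.8},
    {"dp": [58, 10, 0], "roll": 0, "gripper": -0.8},
    {"dp": [78, 13, 0], "roll": 0, "gripper": -0.8},
    {"dp": [87, 15, 0], "roll": 0, "gripper": -0.8},
    {"dp": [88, 15, 0], "roll": 0, "gripper": -0.8},
    {"dp": [88, 15, 0], "roll": 0, "gripper": -0.8},
  ],
)

```text
clock: 25.47
eef_pos: [483.9, 311.4, 104.1]
eef_rot: [-3.141, 0.0, 1.921]
wrist_force: [-0.1, -0.6, -1.3]
finger_gap: 24.8
finger_force: 14.0
```

Run:
```python
from h import *
go(482.8,313.5,7.5,1.92)
f=lambda x:cv2.resize(x,(400,400),interpolation=cv2.INTER_CUBIC)
a=viewer.camera("wrist"); b=viewer.camera("scene")
cv2.imwrite("pics/w9.png",np.hstack([f(a[100:420,160:480]),f(b[160:310,390:540])])[:,:,::-1])
```

```text
dp [ 2.4 -0.3 96.6] roll 0.1 t 25.47 tcp [483.9 311.4 104.1] [-3.141  0.     1.921] gap 24.8
```

View pics/w9.png

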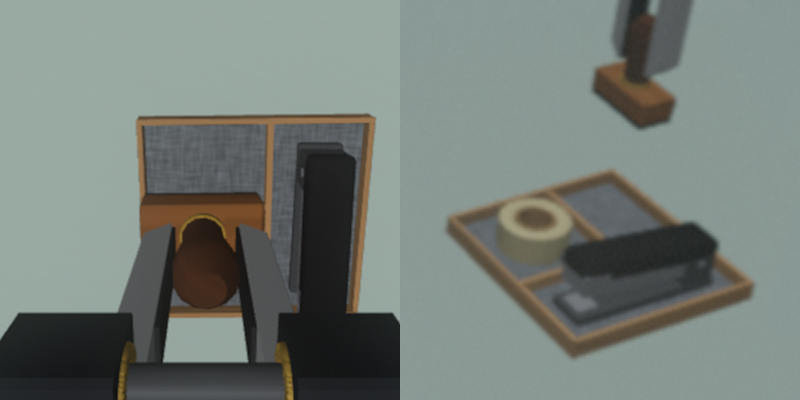

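The stamp hangs upright and in line with the tray, and the small compartment is empty. I'll lower it.

Call:
carry_out(
  deltas=[
    {"dp": [2, 0, 30], "roll": 0, "gripper": -0.8},
    {"dp": [2, 0, 58], "roll": 0, "gripper": -0.8},
    {"dp": [2, 0, 80], "roll": 0, "gripper": -0.8},
    {"dp": [2, 0, 90], "roll": 0, "gripper": -0.8},
    {"dp": [2, 0, 94], "roll": 0, "gripper": -0.8},
    {"dp": [2, 0, 96.5], "roll": 0, "gripper": -0.8},
    {"dp": [2, 0, 97], "roll": 0, "gripper": -0.8},
    {"dp": [2, 0, 97], "roll": 0, "gripper": -0.8},
  ],
)

```text
clock: 26.23
eef_pos: [483.9, 313.9, 8.4]
eef_rot: [3.14, -0.0, 1.92]
wrist_force: [0.3, -0.3, -0.8]
finger_gap: 25.0
finger_force: 14.0
```

Call:
carry_out(
  deltas=[
    {"dp": [0, 0, 0], "roll": 0, "gripper": -0.2},
    {"dp": [0, 0, 0], "roll": 0, "gripper": -0.2},
    {"dp": [0, 0, 0], "roll": 0, "gripper": -0.2},
    {"dp": [0, 0, -15], "roll": 0, "gripper": -0.2},
    {"dp": [0, 0, -45], "roll": 0, "gripper": 0},
    {"dp": [0, 0, -85], "roll": 0, "gripper": 0.2},
    {"dp": [0, 0, -125], "roll": 0, "gripper": 0.2},
    {"dp": [0, 0, -125], "roll": 0, "gripper": 0.2},
    {"dp": [-60, 60, -125], "roll": 0, "gripper": 0.2},
    {"dp": [-60, 60, -125], "roll": 0, "gripper": 0.2},
    {"dp": [-60, 60, -125], "roll": 0, "gripper": 0.2},
  ],
)

```text
clock: 27.15
eef_pos: [564.3, 275.0, 132.0]
eef_rot: [3.14, 0.001, 1.918]
wrist_force: [-0.4, -1.1, -1.2]
finger_gap: 56.6
finger_force: 0.0
```

Run:
```python
from h import *
f=lambda x:cv2.resize(x,(400,400),interpolation=cv2.INTER_CUBIC)
a=viewer.camera("wrist"); b=viewer.camera("scene")
cv2.imwrite("pics/w10.png",np.hstack([cv2.resize(a,(400,300)),cv2.resize(b[180:360,100:540],(400,300))])[:,:,::-1])
print(read_state()["clock"],read_state()["finger_gap"])
```

```text
27.25 56.91780039588639
```

View pics/w10.png

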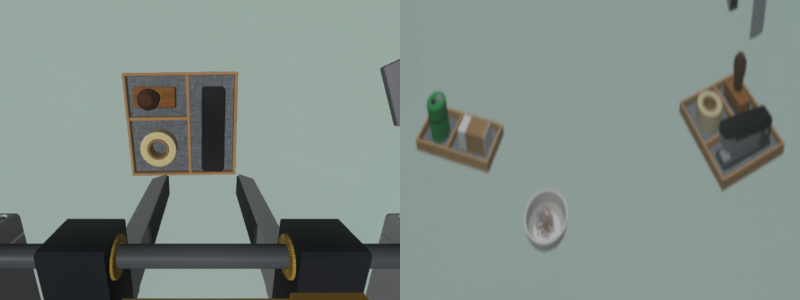

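All five items are in their compartments: stamp upright at (155,97), tape at (158,148) and stapler at (213,128) in the post tray. The sharpener and eraser are in the drawing tray, and the dish hasn't moved. I'll hand in.

```bash
python3 -c "
from cell import manip; print(manip.sign_off())"
```

```text
the job is handed in; nothing more can be done
None
```

Both desk kits are made up and handed in at about 27 s: every item sits as asked in its own compartment, placed in the order listed, and the clip dish was not touched.

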